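# Eject the dressing jar and open its tight cap

## Robot

A 6-joint arm with a two-finger parallel gripper is mounted at the origin on the work surface. World frame = base frame: x ahead of the robot, y to its left, z up, the work surface at z = 0. Lengths are in m, angles in rad, forces in N, time in s.
With the tool pointing down it reaches from about 0.35 to 0.975 m from the base axis. Payload 4.9 kg.
Tool frame: the origin (TCP) lies between the finger pads; the fingertips stand 14 mm ahead of it and the grasp point (between the pads) lies 5 mm behind it (manip.tcp_to_tips is the distance from the TCP to the fingertips, in m); z points along the fingers, y is the line along which they close (so a half turn about z gives the same grasp; the last joint's range is limited). The gripper opens to 85 mm and grips with 20 to 120 N. Pads are 22 mm wide; open, the fingers measure 114 mm over their backs; the gripper's body (76 mm by 85 mm) begins 54 mm behind the grasp point. The pads swing forward as they close: fully open they stand 13 mm farther back than shut.
Start: joints at [1.192, 0.053, 1.613, -0, 1.476, -0.119], TCP at [0.161, 0.604, 0.245] pointing down, gripper open.
Joint ranges: [-3.01, 3.01], [-1.01, 2.22], [0.06, 2.58], [-1.02, 4.17], [0.09, 2.62], [-3.14, 3.14]. Speed limits (rad/s): [2.57, 2.57, 3.14, 3.14, 3.14, 3.14].

## Interface

Orientations are given as a unit quaternion [w, x, y, z].
In Python, from plant import manip gives the robot as it stands.
- The arm moves only by the tool servo_tool, never from a script. Its argument "moves" is a list that holds one entry, the list of rows, each a list of 7 numbers: the shift along the tool's x, y, z in mm, then the turn, a rotation vector about the tool's x, y, z in degrees, then the finger opening in mm, from 0 to 85.4. In form: [[[x, y, z, ax, ay, az, fingers], ...]]. A call has 1 to 12 rows; each row shifts and turns the commanded pose from where the row before left it, along the tool's axes as they then stand; what a row does not reach is not made up. A row lasts 1/8 s, in which the tool goes at most 62.5 mm and 10.7 degrees, less where a joint would pass 70% of its speed; a pose out of reach is approached as far as the arm can. A call with a gripper value outside its range is refused whole. The fingers move at their own pace and stop on an object; the grip force is fixed at half the most. Time passes only in rows, so rows that do not move let the fingers close. It gives the time, the measured TCP pose, the force, the opening and the grip force at its end, in the units of the state.
- manip.state(): the state, without advancing time (a new reading comes with each control period).
- manip.grab_frame(name): name is "scene" or "top" or "wrist"; returns a dict with "image" (480x640x3 uint8, blue, green, red), "mtx" (3x3 intrinsics, pixels), "dist_coeffs" ([k1, k2, p1, p2, k3] as OpenCV has them; the pictures are not rectified), "eye" and "rotation" of the camera in the world. Camera axes: x right, y down, z forward; pixel columns grow to the right and rows downward; lengths in m; the calibration is good to about 2 mm. A picture is of the moment at which its call begins. There is no depth.
- manip.job_done(): hands the job in; it is judged then, once.
The state is a dict: "time": time; "joint_pos": joint angles; "joint_vel": joint speeds; "joint_efforts": joint torques, N m; "tool_pos": TCP position; "tool_rot": TCP orientation; "contact_force": force on the tool from outside, world axes, zero at the start; "ft_torque": the same for the moment, N m; "gripper_width": opening from 0.0 (shut) to 1.0 (fully open); "grasp_force": force on a finger pad.
Only numpy, scipy, OpenCV 4.12 (cv2) and the standard library are available. Lean on these libraries where they do the work, as an engineer would, in place of code of your own. Each camera call takes 0.05 s, during which the arm holds its last target. There are 200 camera calls.

## Task

Press the sprung ejector slide all the way in so that it pushes the square jar out from under the roof and up to the end stop, then let the slide spring back. With the jar braced in the channel, unscrew its tight cap until the threads come free and lift it straight off without lifting the jar, leaving the other things on the bench alone. Finish still holding the cap, level and centred, a couple of centimetres above the jar's mouth.

Things in the scene. Friction and masses are not known exactly. Their poses are not given: they have to be found in the camera images.
- dock: Fixed wooden jar dock, 90 mm across (its x), 272 mm long (its y, -156 to +116 mm), base plate 12 mm thick. Origin on the bench under the jar's storage place; z up. The slide pushes along its +y. Two side walls (10 mm thick, top at z 47 mm) form a channel 63 mm wide in which the jar's square body cannot turn. Position and yaw vary.
- roof (a point): Centre of the top of the dock's aluminium roof plate (90 mm across, 54 mm along dock y, -44 to +10 mm, top 110 mm above the bench, on four thin posts), which covers the stored jar so that its cap cannot be taken there.
- home (a point): Where the jar's underside centre is when it stands against the end stop: on the dock's base plate, 12 mm above the bench, at dock y = +75.5 mm, in the open. The stop's face is 30 mm beyond; the roof's edge 65 mm behind.
- ejector (a joint): Travel of the ejector slide along the dock's +y, m: 0 = at rest (out), 0.076 = fully in, where it has pushed the jar against the end stop. The spring pushes back with 2 N at rest and 6 N fully in and returns the slide by itself when released; the jar's sliding friction adds about 3 to 6 N.
- tab (a point): Centre of the top edge of the ejector's black upright handle plate: 44 mm wide (dock x), 10 mm thick (dock y), from z 14 to 92 mm above the bench, standing free behind the roof at dock y = -130 mm when the slide is at rest. Push its rear face (dock -y side) towards dock +y. It moves with the slide.
- jar: Amber glass jar (0.3 to 0.6 kg), square body 60 x 60 mm, 50 mm high, round neck 37 mm across up to 74 mm with two thread ridges 44 mm across. Origin at the centre of its underside, which stands 12 mm above the bench; z up, x and y along the dock's. A sprung sealing disc on its mouth presses the cap upwards with up to 28 N: that makes it tight.
- mouth (a point): Centre of the jar's mouth (top of the neck), 74 mm above the jar's underside. Axes as the jar's.
- cap: Dark steel ribbed screw cap, 54 mm across, 26 mm high, 50 g. Origin at the centre of its lower rim; z up. Screwed on, its rim is 60 mm above the jar's underside (14 mm below the mouth, 10 mm above the jar's shoulder). Two inner lugs lie on its +x and -x. Turning torque about 0.2 to 0.7 N m; a grip of 40 N or more holds it.
- cap_top (a point): Centre of the cap's top. The cap unscrews anticlockwise seen from above: 54 to 74 degrees (varies) free it. It rises about 1 mm meanwhile and springs up 2 mm more when free. It is free while its x axis is within 31 degrees of the jar's x axis (either way round); some 60 degrees beyond the freeing point it meets the next ridges.
- spool: Bystander: thread spool, 40 mm across, 52 mm high. Leave alone.
- round_pot: Bystander: round white pot with a lid, 56 mm across, 55 mm high. Leave alone.
- burnisher: Bystander: dark turned wooden burnisher standing upright, 42 mm across, 126 mm high. Leave alone.
- mallet: Bystander: hammer 240 mm long, lying beyond the dock. Leave alone.
- brush: Bystander: flat brush 160 mm long, lying on the robot's side of the dock. Leave alone.
- stamp_block: Bystander: wooden block 50 x 90 x 30 mm with six steel stamps up to 58 mm high. Leave alone.
- clicker: Bystander: square steel anvil block 55 x 55 x 18 mm. Leave alone.
Mind the look-alikes: they are no part of the job. What is shaped like the cap but blue or red is not meant.

How it is judged:
On the way, in this order (a step that is already met when the one before it is completed fails the run):
1. the ejector slide is pressed in and the jar stands out at the end stop (value of joint ejector above 0.068 m and y of jar in the frame of dock above 0.07 m), for 0.1 s.
2. the slide is back out and the cap has been unscrewed to where its lugs come free (value of joint ejector below 0.01 m and angle between the x axis of cap and the x axis of jar, either way round below 0.6 rad and y of jar in the frame of dock above 0.065 m), for 0.1 s.
At the end, for the whole second after the job is handed in: The cap is held still in the fingers, level within 10 degrees, its rim 5 to 50 mm above the jar's mouth and within 12 mm of its axis, not touching the jar; the jar stands flat in the channel within 10 mm of the end stop; the ejector slide has sprung back to within 10 mm of rest (z of cap in the frame of mouth between 0.005 and 0.05 m and horizontal distance between cap and mouth below 0.012 m and angle between cap's own z axis and vertical below 0.17 rad and linear speed of cap below 0.02 m/s and contact force between the fingers and cap above 2 N and contact force between cap and jar below 0.1 N and y of jar in the frame of dock above 0.065 m and z of jar in the frame of dock below 0.015 m and angle between jar's own z axis and vertical below 0.06 rad and value of joint ejector below 0.01 m); the arm keeps its last pose, push and grip.
It fails at once if the jar is lifted (more than 8 mm) or tipped (more than 0.2 rad) (z of jar in the frame of dock above 0.02 m or angle between jar's own z axis and vertical above 0.2 rad).
It fails at once if a bystander is moved more than 20 mm or knocked over (distance of any of spool, round_pot, burnisher, mallet, brush, stamp_block, clicker from where it was at the start of the episode above 0.02 m or angle between any of spool, round_pot, burnisher's own z axis and vertical above 0.6 rad).
It also fails if it takes over 48 s, if anything falls off the work surface, if the arm or the gripper's body presses on something with over 40 N, if the wrist force passes 120 N, or if a joint passes its speed limit or range.

## Working session

There is one attempt and no reset: what is moved stays moved. The work goes in short steps, Python scripts to look and compute and a tool call to move; the robot and the scene stay as the last step left them, time stands still between calls to the robot, and variables do not carry over. Pictures are saved under pics/ and viewed, at most 10 in all, crops included, and the job is handed in when it is done.

Besides the shell and the picture viewer there is one more tool, called as name(argument=value, ...), one argument or row to a line, values as JSON. servo_tool: Moves the arm, as the interface text tells. Its arguments: {"type":"object","properties":{"moves":{"type":"array"}},"required":["moves"]}

```bash
mkdir -p pics
python3 - <<'E'
from plant import manip
import cv2,pickle
for n in("scene","top"):
    f=manip.grab_frame(n);cv2.imwrite(f"pics/{n}0.png",f["image"]);pickle.dump(f,open(f"{n}0.pkl","wb"));print(n,f["eye"],f["rotation"],f["mtx"],f["dist_coeffs"])
s=manip.state();print(s)
E
```

```text
scene [1.05408609 0.2308955  0.491381  ] [-0.240706    0.51344703  0.74381079 -0.35380542] [[444.78625663   0.         319.22113561]
 [  0.         444.78625663 242.29608826]
 [  0.           0.           1.        ]] [-0.10965945  0.          0.          0.          0.        ]
top [0.37938835 0.051729   1.06880888] [ 0.06627649 -0.6626341   0.74225637 -0.07469244] [[609.69788952   0.         320.34399936]
 [  0.         609.69788952 235.67982238]
 [  0.           0.           1.        ]] [-0.1982438  0.         0.         0.         0.       ]
{'time': 0.1, 'joint_pos': array([ 1.19202224e+00,  5.32948592e-02,  1.61413816e+00,  2.97227894e-05,
        1.47603419e+00, -1.18987182e-01]), 'joint_vel': array([ 9.29046993e-05, -9.66744547e-04, -3.68321883e-03, -8.63564264e-04,
       -6.26781676e-04, -3.75304698e-04]), 'joint_efforts': array([ 2.68387967e-04, -3.94909966e+01, -3.71363032e+01, -6.85591385e-05,
        3.92310045e-03, -1.56276400e-05]), 'tool_pos': array([0.1603305 , 0.60352877, 0.24419453]), 'tool_rot': array([-2.45207673e-04,  1.29529844e-01,  9.91575081e-01, -9.04757287e-04]), 'contact_force': array([-0.84989805, -1.06210225, -0.37957639]), 'ft_torque': array([-0.00489123,  0.03724952,  0.02902635]), 'grasp_force': 0.0, 'gripper_width': 1.002354069154589}
```

View pics/top0.png

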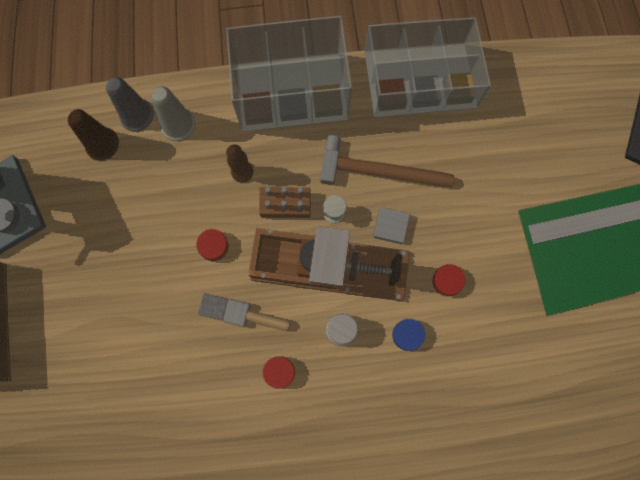

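View pics/scene0.png

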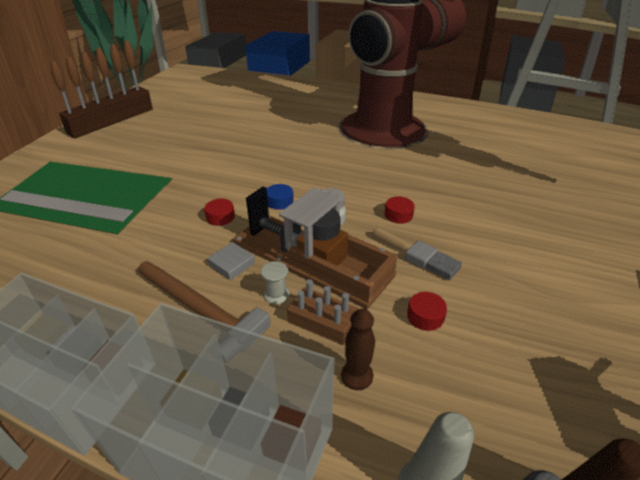

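The dock runs right to left in the top view, with the tab near (396,270), the roof at (330,257) and the end stop at about (255,258). In the scene view the jar is under the roof with its dark cap on, and the bystanders stand clear of the dock. I'll zoom in on the dock to fit its pose.

Run:
```python
import cv2
i=cv2.imread("pics/top0.png")[190:340,235:435]
cv2.imwrite("pics/crop0.png",cv2.resize(i,None,fx=4,fy=4,interpolation=cv2.INTER_CUBIC))
```

```text
(no output)
```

View pics/crop0.png

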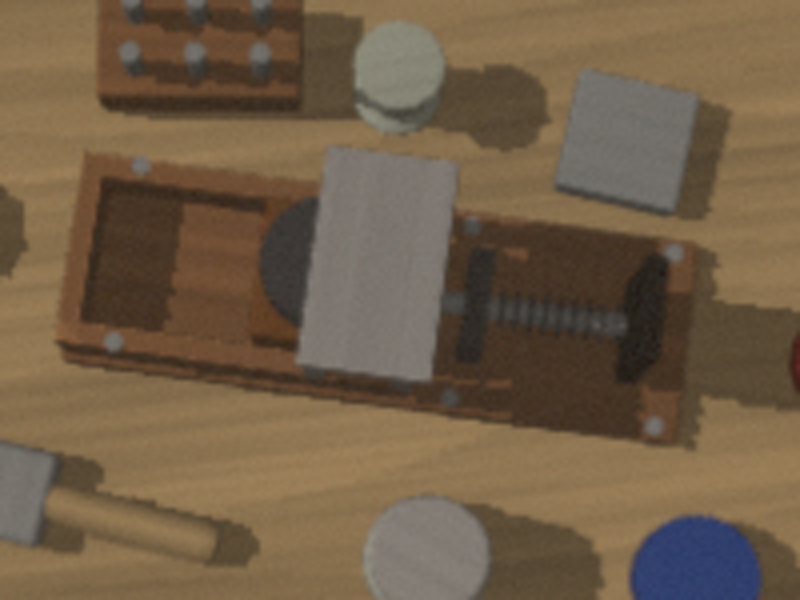

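```bash
cat > h.py <<'E'
import numpy as np,cv2,pickle
from scipy.spatial.transform import Rotation as R
from scipy.optimize import least_squares
def proj(f,P):
    q=f["rotation"]; r=R.from_quat(np.roll(q,-1)).as_matrix() if np.size(q)==4 else np.array(q)
    pc=(np.atleast_2d(P)-f["eye"])@r
    return cv2.projectPoints(pc.reshape(-1,1,3),np.zeros(3),np.zeros(3),f["mtx"],np.array(f["dist_coeffs"]))[0][:,0]
def d2w(p,P):
    P=np.atleast_2d(P);c,s=np.cos(p[2]),np.sin(p[2])
    return np.c_[p[0]+c*P[:,0]-s*P[:,1],p[1]+s*P[:,0]+c*P[:,1],P[:,2]]
E
python3 - <<'E'
from h import *
f=pickle.load(open("top0.pkl","rb"))
D=np.array([[45,10,110],[45,-44,110],[-45,-44,110],[-45,10,110],[45,116,47],[-45,116,47],[45,-156,12],[-45,-156,12]])/1000
px=np.array([[332,147],[458,163],[432,382],[297,364],[88,152],[62,345],[692,243],[680,443]])/4+[235,190]
r=least_squares(lambda p:(proj(f,d2w(p,D))-px).ravel(),[.35,.05,0],loss="soft_l1")
print(r.x,np.degrees(r.x[2]));print((proj(f,d2w(r.x,D))-px).round(1))
np.save("dock.npy",r.x)
for n,P in dict(tab=[0,-.13,.092],push0=[0,-.16,.1],home=[0,.0755,.012]).items(): print(n,d2w(r.x,P))
s=proj(f,d2w(r.x,[0,-.13,.092]));print((s-[235,190])*4)
E
```

```text
[ 0.54241723  0.03378841 -0.24899012] -14.266082939365567
[[-0.8 -0.5]
 [ 1.  -0.1]
 [ 0.3  0.4]
 [ 0.2  0.3]
 [-0.7 -2.1]
 [-2.4  1.1]
 [ 2.5 -0.2]
 [-0.1  0.2]]
tab [[ 0.51038194 -0.09220262  0.092     ]]
push0 [[ 0.50298918 -0.12127747  0.1       ]]
home [[0.56102234 0.10696012 0.012     ]]
[[655.65045052 307.37498205]]
```

```bash
cat >> h.py <<'E'
def go(x,y,z,yaw=0,p=None):
    """tool-axes shift (mm) and yaw turn (deg, about tool z) to dock (x,y) mm, height z; yaw = closing line vs dock y"""
    from plant import manip
    p=np.load("dock.npy") if p is None else p
    s=manip.state();q=R.from_quat(np.roll(s["tool_rot"],-1));M=q.as_matrix()
    t=d2w(p,np.array([x,y,z])/1e3)[0]
    Z=np.array([0,0,-1.]);a=p[2]+np.pi/2+np.radians(yaw);Y=np.array([np.cos(a),np.sin(a),0])
    G=np.c_[np.cross(Y,Z),Y,Z]
    print("t",s["time"],"shift",(M.T@(t-s["tool_pos"])*1e3).round(1),"turn",np.degrees(R.from_matrix(M.T@G).as_rotvec()).round(2),"F",s["contact_force"].round(1),"w",round(s["gripper_width"]*85.4,1),"g",s["grasp_force"],"j6",s["joint_pos"][5])
E
python3 -c "
from h import *
go(0,-168,244)"
```

```text
t 0.1 shift [-517.4 -620.5    1.2] turn [-0.11 -0.02 -0.62] F [-0.8 -1.1 -0.4] w 85.6 g 0.0 j6 -0.11898718249002566
```

servo_tool(
  moves=[
    [[-33,-38,0,0,0,0,0],[-33,-38,0,0,0,0,0],[-33,-38,0,0,0,0,0],[-33,-38,0,0,0,0,0],[-33,-38,0,0,0,0,0],[-33,-38,0,0,0,0,0],[-33,-38,0,0,0,0,0],[-33,-38,0,0,0,0,0],[-33,-38,0,0,0,0,0],[-33,-38,0,0,0,0,0],[-33,-38,0,0,0,0,0],[-33,-38,0,0,0,0,0]],
  ],
)

```text
time: 1.6
tool_pos: [0.4263, 0.06, 0.245]
tool_rot: [-0.0, 0.13, 0.992, 0.0]
contact_force: [1.6, 0.3, -0.2]
gripper_width: 0.0
grasp_force: 0.0
```

```bash
python3 -c "
from h import *
go(0,-168,244)"
```

```text
t 1.6 shift [-120.8 -163.5    0.9] turn [ 0.01 -0.   -0.63] F [ 1.6  0.3 -0.2] w 0.0 g 0.0 j6 -1.3443313406098445
```

servo_tool(
  moves=[
    [[-30,-41,0,0,0,-0.6,0],[-30,-41,0,0,0,0,0],[-30,-41,0,0,0,0,0],[-31,-41,0,0,0,0,0],[0,0,0,0,0,0,0],[0,0,0,0,0,0,0]],
  ],
)

```text
time: 2.35
tool_pos: [0.502, -0.1271, 0.2447]
tool_rot: [-0.001, 0.124, 0.992, 0.0]
contact_force: [-0.3, -0.1, -0.1]
gripper_width: 0.002
grasp_force: 0.0
```

Run:
```python
from h import *
from plant import manip
go(0,-168,74)
f=manip.grab_frame("wrist");pickle.dump(f,open("w1.pkl","wb"))
i=f["image"].copy()
p=np.load("dock.npy")
D=np.array([[22,-135,92],[-22,-135,92],[22,-125,92],[-22,-125,92],[45,-44,110],[-45,-44,110],[45,-156,12],[-45,-156,12]])/1e3
for u in proj(f,d2w(p,D)): cv2.circle(i,tuple(int(v) for v in u),4,(0,255,0),1); print(u)
cv2.imwrite("pics/w1.png",i)
```

```text
t 2.35 shift [  0.2  -2.2 170.7] turn [ 0.03 -0.08 -0.04] F [-0.3 -0.1 -0.1] w 0.2 g 0.0 j6 -1.7131172304233853
[353.81906046 248.49855958]
[355.63585387 196.23505876]
[365.86613339 248.49187877]
[368.28391059 196.23189992]
[468.18380699 283.01025887]
[484.98951484 170.06672741]
[325.97773652 242.83316835]
[326.68061633 156.18842394]
```

View pics/w1.png

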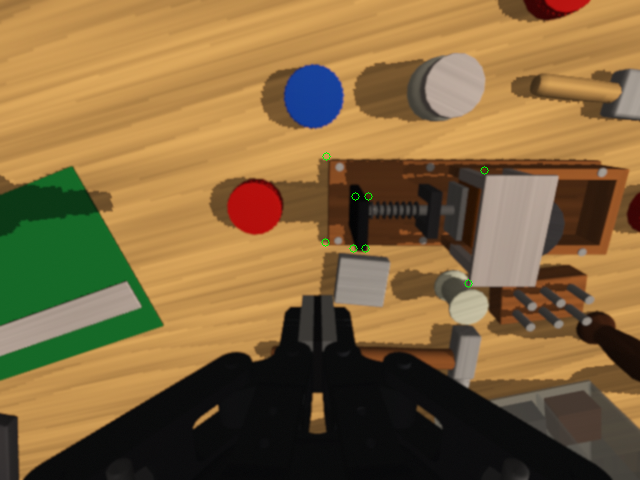

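The tab sits at about (359,215), within 2–3 mm of its prediction, and the roof corners match too. I'll descend behind the tab and push.

servo_tool(
  moves=[
    [[0,-2,40,0,0,0,0],[0,0,45,0,0,0,0],[0,0,45,0,0,0,0],[0,0,40,0,0,0,0],[0,0,0,0,0,0,0],[0,10,0,0,0,0,0],[0,8,0,0,0,0,0],[0,8,0,0,0,0,0],[0,8,0,0,0,0,0],[0,8,0,0,0,0,0],[0,8,0,0,0,0,0]],
  ],
)

```text
time: 3.78
tool_pos: [0.5156, -0.0824, 0.0777]
tool_rot: [0.002, 0.124, 0.992, -0.002]
contact_force: [-2.8, -6.9, 5.2]
gripper_width: 0.003
grasp_force: 4.1
```

```bash
python3 -c "
from h import *
go(0,-73,74)"
```

```text
t 3.775 shift [ 2.7 46.3  3.5] turn [-0.23  0.21  0.01] F [-2.8 -6.9  5.2] w 0.3 g 4.083632379770279 j6 -1.6194530061493482
```

servo_tool(
  moves=[
    [[0,8,0,0,0,0,0],[0,8,0,0,0,0,0],[0,8,0,0,0,0,0],[0,8,0,0,0,0,0],[0,6,0,0,0,0,0],[0,2,0,0,0,0,0],[0,0,0,0,0,0,0]],
  ],
)

```text
time: 4.65
tool_pos: [0.5255, -0.0436, 0.0777]
tool_rot: [0.002, 0.124, 0.992, -0.002]
contact_force: [-2.3, -7.8, 5.3]
gripper_width: -0.001
grasp_force: 3.8
```

```bash
python3 -c "
from h import *
go(0,-73,74)"
```

```text
t 4.65 shift [2.7 6.2 3.7] turn [-0.21  0.22  0.02] F [-2.3 -7.8  5.3] w -0.1 g 3.80043625831604 j6 -1.5427146614331015
```

servo_tool(
  moves=[
    [[0,3,0,0,0,0,0],[0,3,0,0,0,0,0],[0,2,0,0,0,0,0],[0,0,0,0,0,0,0]],
  ],
)

```text
time: 5.15
tool_pos: [0.527, -0.0376, 0.0779]
tool_rot: [0.001, 0.124, 0.992, -0.004]
contact_force: [-6.3, -14.5, 7.6]
gripper_width: -0.002
grasp_force: 2.9
```

Run:
```python
from h import *
from plant import manip
go(0,-73,74)
f=manip.grab_frame("top");i=f["image"][190:340,235:435];cv2.imwrite("pics/t2.png",cv2.resize(i,None,fx=4,fy=4))
```

```text
t 5.15 shift [ 2.7 -0.   3.9] turn [-0.42  0.19  0.03] F [ -6.3 -14.5   7.6] w -0.2 g 2.8853023052215576 j6 -1.527548175284644
```

View pics/t2.png

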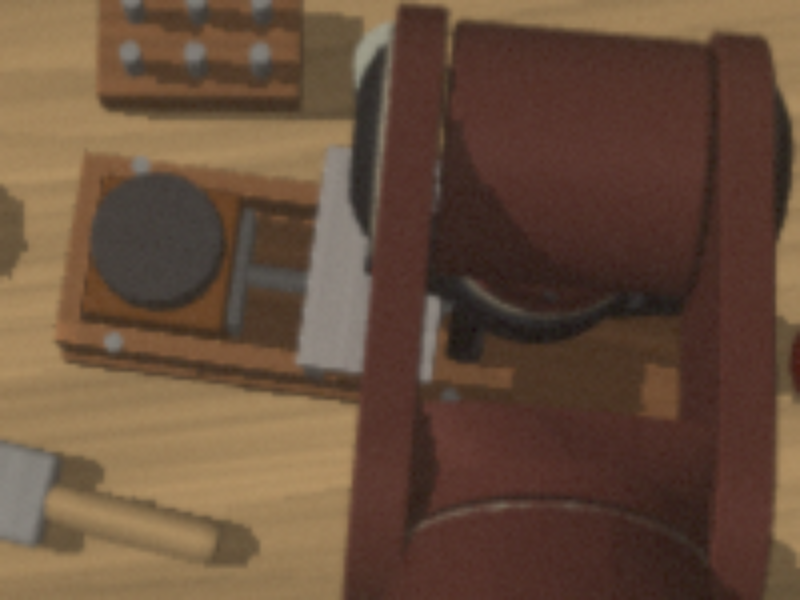

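The jar's square body is now up against the end stop, with the cap centre at about (157,240) in the crop, and the push force has doubled. I'll nudge a little further to confirm, then back off.

servo_tool(
  moves=[
    [[0,2,0,0,0,0,0],[0,2,0,0,0,0,0],[0,0,0,0,0,0,0]],
  ],
)

```text
time: 5.58
tool_pos: [0.5276, -0.0369, 0.0785]
tool_rot: [0.001, 0.124, 0.992, -0.007]
contact_force: [-10.1, -27.0, 10.7]
gripper_width: 0.002
grasp_force: 4.0
```

servo_tool(
  moves=[
    [[0,-6,0,0,0,0,0],[0,-12,0,0,0,0,0],[0,-14,0,0,0,0,0],[0,-14,0,0,0,0,0],[0,-14,0,0,0,0,0],[0,-14,0,0,0,0,0],[0,-14,0,0,0,0,0],[0,-16,0,0,0,0,0],[0,0,-45,0,0,0,0],[0,0,-50,0,0,0,85],[0,0,-50,0,0,0,85],[0,0,0,0,0,0,85]],
  ],
)

```text
time: 7.08
tool_pos: [0.5038, -0.1327, 0.226]
tool_rot: [0.005, 0.124, 0.992, -0.001]
contact_force: [0.4, -0.2, 0.0]
gripper_width: 0.633
grasp_force: 0.0
```

Run:
```python
from h import *
from plant import manip
from scipy.optimize import fsolve
f=pickle.load(open("top0.pkl","rb"));p=np.load("dock.npy")
a=fsolve(lambda a:proj(f,d2w(p,[a[0],a[1],.098]))[0]-[274.2,250],[0,.07]);print("cap dock",a*1e3)
go(0,75.5,200,-45)
```

```text
cap dock [-0.86503065 74.08120516]
t 7.075 shift [  4.  246.4  25.7] turn [ 0.16  0.56 44.98] F [ 0.4 -0.2  0. ] w 54.1 g 0.0 j6 -1.7220968343017555
```

servo_tool(
  moves=[
    [[4,36,0,0.2,0.6,0,85],[0,42,0,0,0,0,85],[0,42,0,0,0,0,85],[0,42,0,0,0,0,85],[0,42,0,0,0,0,85],[0,42,0,0,0,10,85],[0,0,0,0,0,10,85],[0,0,0,0,0,10,85],[0,0,0,0,0,10,85],[0,0,0,0,0,5,85],[0,0,0,0,0,0,85]],
  ],
)

```text
time: 8.45
tool_pos: [0.5576, 0.1078, 0.218]
tool_rot: [-0.006, 0.494, 0.869, -0.004]
contact_force: [0.2, -0.8, -0.6]
gripper_width: 0.991
grasp_force: 0.0
```

Run:
```python
from h import *
from plant import manip
go(0,75.5,80,-45)
f=manip.grab_frame("wrist");pickle.dump(f,open("w3.pkl","wb"))
i=f["image"].copy();p=np.load("dock.npy")
t=np.linspace(0,2*np.pi,13)[:-1]
D=np.vstack([np.c_[27*np.cos(t),75.5+27*np.sin(t),98+0*t],[[0,75.5,98],[45,116,47],[-45,116,47]]])/1e3
for u in proj(f,d2w(p,D)): cv2.circle(i,tuple(int(v) for v in u),3,(0,255,0),1)
cv2.imwrite("pics/w3.png",i)
```

```text
t 8.45 shift [ -3.3   4.2 137.9] turn [-0.69 -0.36  0.04] F [ 0.2 -0.8 -0.6] w 84.7 g 0.0 j6 -0.4771983524279882
```

View pics/w3.png

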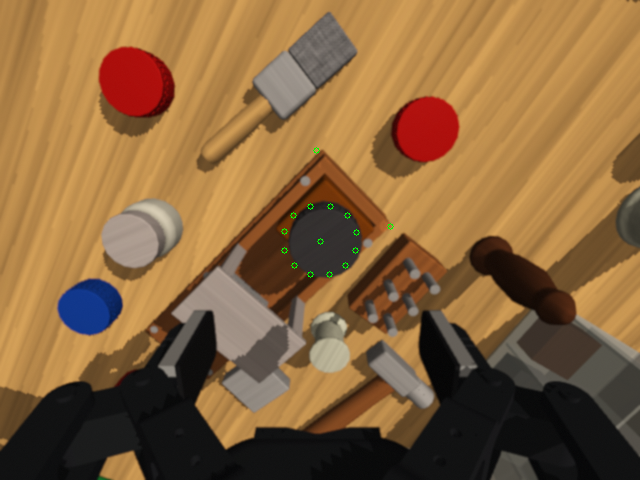

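The cap shows as a dark disc centred at about (325,240), roughly 4 px right of the prediction. The slide is back and the jar is at the stop. I'll triangulate the cap and then descend.

Run:
```python
from h import *
from scipy.optimize import fsolve
f=pickle.load(open("w3.pkl","rb"));p=np.load("dock.npy")
g=cv2.cvtColor(f["image"],cv2.COLOR_BGR2HSV)
m=((g[...,1]<70)&(g[...,2]<75)).astype(np.uint8);m=cv2.morphologyEx(m,cv2.MORPH_OPEN,np.ones((5,5)))
n,l,st,c=cv2.connectedComponentsWithStats(m);k=l[240,325];print(st[k],c[k])
for u in ([325.5,240],):
    a=fsolve(lambda a:proj(f,d2w(p,[a[0],a[1],.098]))[0]-u,[0,.07]);print("cap dock",a*1e3)
go(0,76,90,-45)
```

```text
[ 290  203   71   73 4111] [324.63609827 239.49063488]
cap dock [ 1.98238966 78.80346108]
t 8.5 shift [ -2.9   4.3 128.2] turn [-0.67 -0.35  0.06] F [ 0.4  0.1 -0.3] w 84.9 g 0.0 j6 -0.47753671154593264
```

```bash
python3 -c "
from h import *
go(.5,76.5,79,-45)"
```

```text
t 8.5 shift [ -2.9   5.1 139.2] turn [-0.67 -0.35  0.06] F [ 0.4  0.1 -0.3] w 84.9 g 0.0 j6 -0.47753671154593264
```

servo_tool(
  moves=[
    [[-3,5,30,-0.7,-0.4,0,85],[0,0,35,0,0,0,85],[0,0,30,0,0,0,85],[0,0,25,0,0,0,85],[0,0,16,0,0,0,85],[0,0,0,0,0,0,85],[0,0,0,0,0,0,85]],
  ],
)

```text
time: 9.38
tool_pos: [0.5649, 0.108, 0.0846]
tool_rot: [0.002, 0.494, 0.869, 0.001]
contact_force: [1.1, 0.7, 0.9]
gripper_width: 0.998
grasp_force: 0.0
```

Run:
```python
from h import *
from plant import manip
go(.5,76.5,79,-45)
f=manip.grab_frame("wrist");cv2.imwrite("pics/w4.png",f["image"])
```

```text
t 9.375 shift [ 1.4 -2.8  5.6] turn [ 0.23  0.16 -0.  ] F [1.1 0.7 0.9] w 85.3 g 0.0 j6 -0.4761586661866251
```

View pics/w4.png

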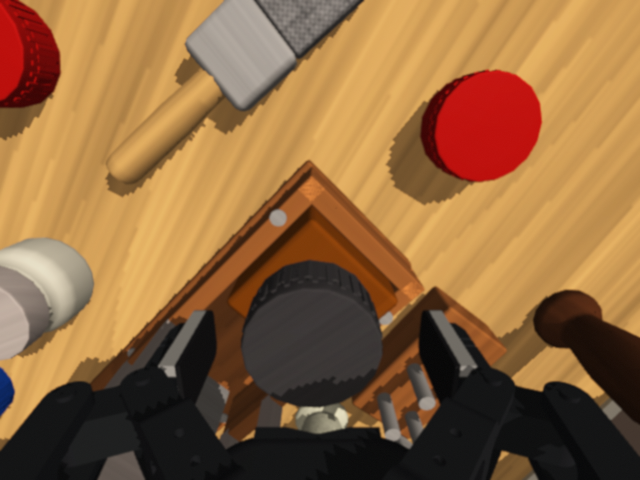

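The cap's top is centred near x=313 and the finger gap is centred at about 318, so I need roughly −2 mm in tool y and 5 mm further down. Then I can close.

servo_tool(
  moves=[
    [[1,-2,5,0.2,0.1,0,85],[0,0,0,0,0,0,60],[0,0,0,0,0,0,45],[0,0,0,0,0,0,40],[0,0,0,0,0,0,40],[0,0,0,0,0,0,40]],
  ],
)

```text
time: 10.18
tool_pos: [0.5624, 0.108, 0.079]
tool_rot: [0.0, 0.495, 0.869, -0.0]
contact_force: [1.1, 1.1, 3.6]
gripper_width: 0.62
grasp_force: 63.0
```

```bash
python3 -c "
from h import *
go(.5,76.5,79,-45)"
```

```text
t 10.175 shift [ 0.2 -0.6 -0. ] turn [ 0.    0.04 -0.02] F [1.1 1.1 3.6] w 52.9 g 63.0167786590755 j6 -0.4758145391684348
```

servo_tool(
  moves=[
    [[0,0,0,0,0,-6,40],[0,0,-0.1,0,0,-6,40],[0,0,-0.1,0,0,-6,40],[0,0,-0.1,0,0,-6,40],[0,0,-0.1,0,0,-6,40],[0,0,0,0,0,0,40]],
  ],
)

```text
time: 10.92
tool_pos: [0.5617, 0.1075, 0.0794]
tool_rot: [-0.001, 0.253, 0.967, -0.001]
contact_force: [-2.8, -1.6, 5.0]
gripper_width: 0.614
grasp_force: 63.5
```

```bash
python3 -c "
from h import *
go(.5,76.5,79,-15)
from plant import manip;print(manip.state()['ft_torque'])"
```

```text
t 10.925 shift [0.1 0.3 0.4] turn [-0.12 -0.03 -0.07] F [-2.8 -1.6  5. ] w 52.4 g 63.4906982537359 j6 -0.9984914632411306
[-0.17151292  0.34678005  0.03296857]
```

servo_tool(
  moves=[
    [[0,0,-0.1,0,0,-6,40],[0,0,-0.1,0,0,-6,40],[0,0,-0.1,0,0,-6,40],[0,0,-0.1,0,0,-6,40],[0,0,-0.1,0,0,-6,40]],
  ],
)

```text
time: 11.55
tool_pos: [0.5616, 0.1072, 0.08]
tool_rot: [-0.001, -0.007, 1.0, -0.001]
contact_force: [-3.6, -2.5, 6.4]
gripper_width: 0.618
grasp_force: 63.7
```

```bash
python3 -c "
from h import *
go(.5,76.5,79,15)
from plant import manip;print(manip.state()['ft_torque'])"
```

```text
t 11.55 shift [-0.1  0.7  1. ] turn [-0.13 -0.11  0.02] F [-3.6 -2.5  6.4] w 52.8 g 63.687985483556986 j6 -1.5236844854867286
[-0.47898953  0.49507572 -0.29230261]
```

servo_tool(
  moves=[
    [[0,0,0,0,0,-6,40],[0,0,0,0,0,-6,40],[0,0,0,0,0,-6,40],[0,0,0,0,0,-6,40],[0,0,0,0,0,-6,40],[0,0,0,0,0,0,40]],
  ],
)

```text
time: 12.3
tool_pos: [0.5621, 0.1066, 0.0815]
tool_rot: [-0.001, -0.264, 0.964, -0.002]
contact_force: [-6.2, -4.8, 14.5]
gripper_width: 0.616
grasp_force: 64.3
```

Run:
```python
from h import *
from plant import manip
go(.5,76.5,79,45)
print(manip.state()['ft_torque'])
f=manip.grab_frame("wrist");cv2.imwrite("pics/w5.png",f["image"])
```

```text
t 12.3 shift [-0.4  1.3  2.5] turn [-0.14 -0.19 -0.07] F [-6.2 -4.8 14.5] w 52.6 g 64.2906529828906 j6 -2.045448445462727
[-0.74663525  1.00656452  0.1295887 ]
```

View pics/w5.png

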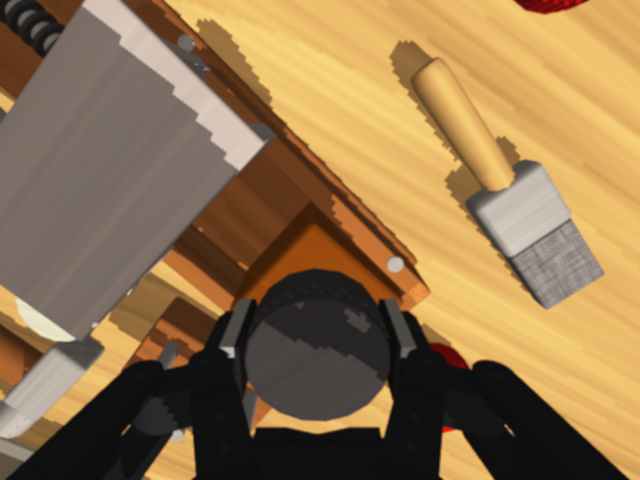

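The cap is held centred between the fingers, and the upward push has risen to 14.5 N with z springing up, which suggests it is free. I'll lift gently and watch the force.

servo_tool(
  moves=[
    [[0,0,-1,0,0,0,40],[0,0,-1,0,0,0,40],[0,0,-1,0,0,0,40],[0,0,-1,0,0,0,40],[0,0,0,0,0,0,40]],
  ],
)

```text
time: 12.98
tool_pos: [0.5611, 0.1079, 0.0825]
tool_rot: [-0.001, -0.265, 0.964, -0.0]
contact_force: [-1.4, -2.8, -0.9]
gripper_width: 0.617
grasp_force: 63.1
```

servo_tool(
  moves=[
    [[0,0,-1.5,0,0,0,40],[0,0,-1.5,0,0,0,40],[0,0,0,0,0,0,40]],
  ],
)

```text
time: 13.35
tool_pos: [0.5624, 0.1083, 0.087]
tool_rot: [0.0, -0.265, 0.964, -0.0]
contact_force: [0.2, 0.3, -0.6]
gripper_width: 0.616
grasp_force: 63.0
```

servo_tool(
  moves=[
    [[0,0,-4,0,0,0,40],[0,0,-5,0,0,0,40],[0,0,-6,0,0,0,40],[0,0,-6,0,0,0,40],[0,0,-5,0,0,0,40],[0,0,-2,0,0,0,40],[0,0,0,0,0,0,40],[0,0,0,0,0,0,40]],
  ],
)

```text
time: 14.35
tool_pos: [0.5617, 0.1078, 0.1141]
tool_rot: [-0.001, -0.265, 0.964, -0.0]
contact_force: [0.0, -0.0, -1.1]
gripper_width: 0.617
grasp_force: 63.0
```

Run:
```python
from h import *
from plant import manip
go(.5,76.5,114,45)
f=manip.grab_frame("scene");i=f["image"][150:320,190:430];cv2.imwrite("pics/s6.png",cv2.resize(i,None,fx=3.3,fy=3.3))
```

```text
t 14.35 shift [-0.  -0.1  0.1] turn [-0.   -0.09 -0.02] F [ 0.  -0.  -1.1] w 52.7 g 63.04723324254155 j6 -2.0466154675271895
```

View pics/s6.png

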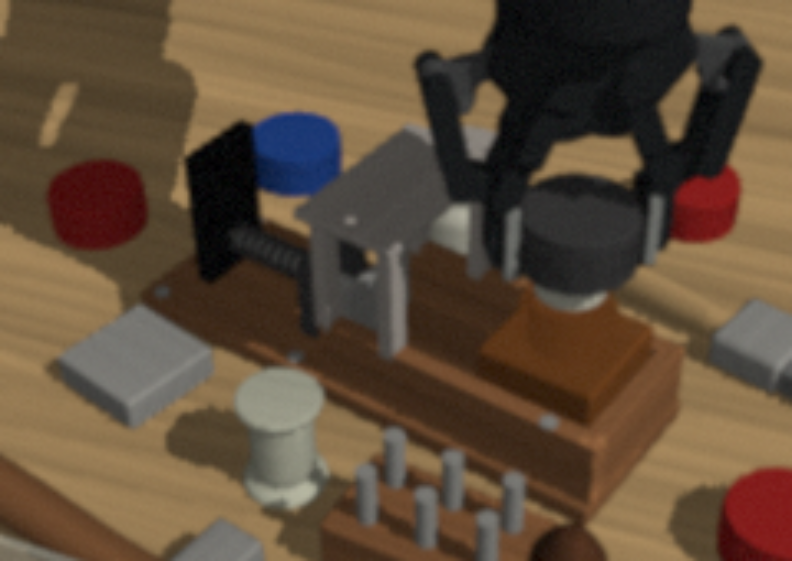

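The cap is held level about 20 mm above the mouth, at about (580,235) in the crop. The jar stands flat at the stop, the slide is back out and the bystanders haven't moved, so I'm handing it in.

```bash
python3 -c "
from plant import manip
print(manip.job_done())"
```

```text
the job is handed in; nothing more can be done
None
```

I pressed the slide fully in and let it spring back, then unscrewed the cap and lifted it off. When I handed the job in at about 14 s, the cap was held level about 2 cm above the jar's mouth; the judge returned no verdict.

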